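# Put a sample bottle on the stirrer and set its speed

## Task

Set the squat capped bottle down gently, upright in the middle of the round plate of the magnetic stirrer and let go of it; only then turn the stirrer's speed knob until its white pointer line points at the small metal tab on the rim of the dial, and let go. Do not shift the tab, and leave the other things on the bench where they are.

Things in the scene. Friction and masses are not known exactly. Their poses are not given: they have to be found in the camera images.
- bottle: the bottle to be stirred, amber glass with orange screw cap: 56 mm in diameter up to 58 mm height, then shoulder, cap 38 mm in diameter from 78 to 100 mm (top); 0.15 to 0.31 kg. Of the three capped amber vessels it is neither the slimmest nor the widest. Origin: centre of its underside; z up. Starts standing on the bench left or right of the stirrer
- stirrer: magnetic stirrer, white, fixed, cold, 150 mm wide, 70 mm high; aluminium plate on top; in front a panel sloping down, 26 degrees from level, ending 155 mm before the origin. Origin: on the bench under the plate's axis, z up, -x to its front (facing half to the robot, half to its left: yaw -1.1 to -0.5). In its frame the panel normal is (-0.438,0,0.899), 'up the slope' is (0.899,0,0.438)
- plate_center (a point): centre of the plate's top surface, 88 mm above the bench; the plate is 110 mm in diameter, with a dark ring 72 mm in diameter drawn round its middle
- dial_center (a point): where the knob's axis (the panel normal) leaves the face of the round dark dial (80 mm in diameter, 4 mm proud of the panel), 116 mm in front of the plate's axis, 50 mm over the bench; axes as the stirrer's. From this face the black knob rises: a disc 44 mm in diameter, 8 mm thick, then a straight bar grip through the axis, 44 mm long, 14 mm wide, 8 to 39 mm along the normal
- speed_dial (a joint): knob angle, rad, growing clockwise as seen facing the panel, 0 to 4.71. At 0 the pointer points 135 degrees anticlockwise from 'up the slope' (down and left as seen facing the panel); at 2.356 straight up the slope. Starts at 0.1 to 0.8. Steady friction of 0.04 N m; stays where it is left
- pointer (a point): point that turns with the knob, on the pointer's line, 30 mm from the axis and 2 mm above the dial's face. The pointer is a white line along one half of the bar's top and down that end of the bar; the bar lies along it
- set_tab (a joint): angle of the brass tab on the dial's rim, in the same measure as speed_dial: the knob points at the tab when both are equal. It is very stiff (1.5 N m) and is not to be moved
- tab_mark (a point): point on the tab's middle line, 30 mm from the axis and 2 mm above the dial, where the pointer point should come. The tab is 7 mm wide, 12 mm long (30 to 42 mm from the axis) and 4 mm high
- slim_bottle: bystander: amber bottle with orange cap, 40 mm in diameter, 125 mm high, origin under its centre
- wide_jar: bystander: amber jar with orange cap, 76 mm in diameter, 72 mm high, origin under its centre
- beaker: bystander: open steel beaker, 60 mm in diameter, 80 mm high, origin under its centre
- dish: bystander: white closed dish, 90 mm in diameter, 16 mm high, nearer the robot than the stirrer; origin under its centre
- spatula: bystander: spatula lying on the bench near the robot, about 170 mm long, along its x axis
- tip_box: bystander: grey box of pipette tips, 85 x 120 x 57 mm, at the left; origin under its centre
- tube_rack: bystander: steel rack with white tubes, 60 x 160 mm, 88 mm high, at the right; origin under its centre
Not all that is in view belongs to the job. Leave any blue look-alike of the bottle alone.

How it is judged:
By the outcome, as a careful person would: the job done as asked, in the order asked, and still so for the second after the job is handed in, with the robot touching nothing.
It also fails if it takes over 72 s, if anything falls off the work surface, if the arm or the gripper's body presses on something with over 40 N, if the wrist force passes 120 N, or if a joint passes its speed limit or range.

## Robot

A 6-joint arm with a two-finger parallel gripper is mounted at the origin on the work surface. World frame = base frame: x ahead of the robot, y to its left, z up, the work surface at z = 0. Lengths are in m, angles in rad, forces in N, time in s.
With the tool pointing down it reaches from about 0.35 to 0.8 m from the base axis. Payload 7.3 kg.
Tool frame: the origin (TCP) lies between the finger pads; the fingertips stand 25 mm ahead of it and the grasp point (between the pads) lies 6 mm ahead of it (r.tip_extent is the distance from the TCP to the fingertips, in m); z points along the fingers, y is the line along which they close (so a half turn about z gives the same grasp; the last joint's range is limited). The gripper opens to 85 mm and grips with 20 to 120 N. Pads are 22 mm wide; open, the fingers measure 114 mm over their backs; the gripper's body (76 mm by 85 mm) begins 54 mm behind the grasp point. The pads swing forward as they close: fully open they stand 13 mm farther back than shut.
Start: joints at [-1.446, 0.342, 1.524, -0, 1.275, -0.146], TCP at [0.14, -0.506, 0.233] pointing down, gripper open.
Joint ranges: [-2.53, 2.53], [-0.77, 2.02], [0.04, 2.7], [-1, 4.14], [0.28, 2.66], [-3.11, 3.11]. Speed limits (rad/s): [2.57, 2.57, 3.14, 3.14, 3.14, 3.14].

## Interface

Orientations are given as a unit quaternion [x, y, z, w].
In Python, from workcell import r, command_gripper, optics gives the robot as it stands. The module is installed in compiled form; this text tells all that it offers. Calls block until the motion is done:
- r.reach(position, orientation): joint-space move of the TCP to a pose.
- r.move_straight(position, orientation=None, speed=0.15, max_force=None): straight line of the TCP; orientation=None keeps the orientation; speed is the mean speed in m/s. With max_force (N) it stops when the force on the tool has changed by that much, and returns True; else False.
- r.movej(angles): joint-space move.
- command_gripper(opening, force=None): finger opening in m; force is the grip in N (None keeps the last); returns when the fingers have stopped.
- r.hold(seconds).
- r.solve_ik(position, orientation): joint angles nearest the present ones, or None.
- r.read_state(): the state.
- optics.get_image(name): name is "side" or "top" or "wrist"; returns (picture, depth): 384x512x3 uint8, red, green, blue; 384x512 float32, m along the optical axis (not along the pixel's ray), 0 where there is no reading.
- optics.camera_model(name): a dict with "K" (3x3 intrinsics, pixels), "R" (3x3) and "t" (3): a world point X has camera coordinates R X + t; the wrist camera has in their place "tool_from_camera" (4x4, takes a point from camera to tool coordinates, whose origin is the TCP and whose axes are the flange's). Camera axes: x right, y down, z forward; pixel columns grow to the right and rows downward; lengths in m; the calibration is good to about 2 mm. A picture is of the moment at which its call begins: read the wrist's pose just before it. camera_model takes no time and is no camera call.
A pose or a line that the arm cannot do raises r.PlanningError and nothing moves.
- r.finish_job(): hands the job in; it is judged then, once.
The state is a dict: "time_s": time; "joint_positions": joint angles; "dq": joint speeds; "tau": joint torques, N m; "eef_pos": TCP position; "eef_rot": TCP orientation; "contact_force": force on the tool from outside, world axes, zero at the start; "torque": the same for the moment, N m; "grip_width": finger opening in m; "grip_force": force on a finger pad.
Only numpy, scipy, OpenCV 4.12 (cv2) and the standard library are available. Lean on these libraries where they do the work, as an engineer would, in place of code of your own. Each camera call takes 0.05 s, during which the arm holds its last target. There are 200 camera calls.

## Working session

There is one attempt and no reset: what is moved stays moved. The work goes in short steps, each a Python script; the robot and the scene stay as the last script left them, time stands still between calls to the robot, and variables do not carry over. Pictures are saved under pics/ and viewed, at most 10 in all, crops included, and the job is handed in when it is done.

```bash
mkdir -p pics; cat > h.py <<'E'
import numpy as np, cv2
from scipy.spatial.transform import Rotation as Rot
from workcell import r, command_gripper, optics
def shot(n):
    s=r.read_state(); im,d=optics.get_image(n); m=optics.camera_model(n); K=np.array(m["K"])
    if n=="wrist":
        T=np.eye(4); T[:3,:3]=Rot.from_quat(s["eef_rot"]).as_matrix(); T[:3,3]=s["eef_pos"]
        W=T@np.array(m["tool_from_camera"])
    else:
        W=np.eye(4); R=np.array(m["R"]); W[:3,:3]=R.T; W[:3,3]=-R.T@np.array(m["t"])
    return im,d,K,W
def cloud(d,K,W):
    v,u=np.indices(d.shape); P=np.stack([(u-K[0,2])/K[0,0]*d,(v-K[1,2])/K[1,1]*d,d],-1)
    return P@W[:3,:3].T+W[:3,3]
def ray(u,v,K,W): return W[:3,3], W[:3,:3]@np.linalg.inv(K)@np.array([u,v,1.])
def onplane(u,v,K,W,p0,n):
    o,d=ray(u,v,K,W); return o+d*np.dot(np.asarray(p0)-o,n)/np.dot(d,n)
def save(n,im): cv2.imwrite("pics/"+n+".png",im[...,::-1])
E
python3 - <<'E'
from h import *
s=r.read_state(); print(s["time_s"],s["eef_rot"],r.tip_extent)
for n in("top","side"):
    im,d,K,W=shot(n); save(n+"0",im); np.savez(n+"0.npz",im=im,d=d,K=K,W=W); print(n,W.round(3).tolist(),K[0,0])
    P=cloud(d,K,W); hsv=cv2.cvtColor(im,cv2.COLOR_RGB2HSV)
    m=((hsv[...,0]<18)&(hsv[...,0]>4)&(hsv[...,1]>180)&(hsv[...,2]>150)).astype(np.uint8)
    k,l,st,c=cv2.connectedComponentsWithStats(m)
    for i in range(1,k):
        if st[i,4]>30: print(c[i].round(),st[i],np.median(P[l==i],0).round(3))
E
```

```text
0.0 [ 9.90848658e-01  1.34975469e-01 -4.37154993e-06 -7.48210490e-04] 0.025
top [[0.002, -0.993, 0.12, 0.329], [-1.0, -0.0, 0.016, -0.007], [-0.016, -0.12, -0.993, 1.395], [0.0, 0.0, 0.0, 1.0]] 376.7249809778378
[174. 165.] [165 157  19  18 260] [0.573 0.289 0.071]
[351. 162.] [348 159   8   7  45] [ 0.573 -0.329  0.125]
[332. 212.] [327 207  10  11  82] [ 0.404 -0.263  0.1  ]
side [[0.998, -0.049, 0.04, 0.474], [-0.063, -0.745, 0.664, -0.716], [-0.002, -0.665, -0.747, 0.872], [0.0, 0.0, 0.0, 1.0]] 357.98584915898203
[270. 133.] [262 128  16  11 134] [0.568 0.285 0.074]
[220. 270.] [214 264  14  12 136] [ 0.403 -0.265  0.102]
[294. 285.] [289 282   9   8  51] [ 0.573 -0.33   0.127]
```

View pics/top0.png

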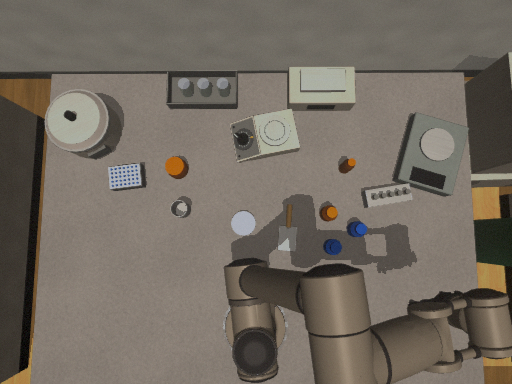

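View pics/side0.png

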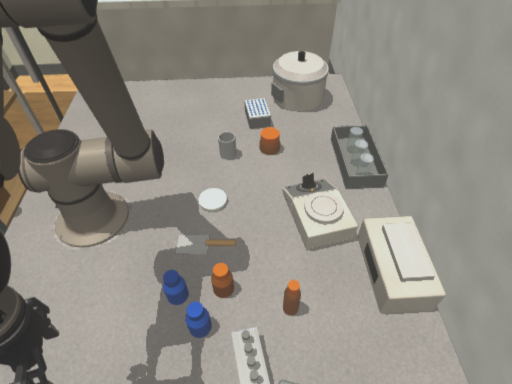

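Orange-capped amber vessels in the top view: (174,165) is 72 mm high and the widest, so it is the wide jar. (351,162) is 125 mm high, so it is the slim bottle. (332,212) is 100 mm high with a medium cap, so it is the squat bottle. The blue look-alikes are at (358,229) and (333,247). The stirrer's plate is at (274,131) and its knob at (243,138). I'll confirm the bottle close up with the wrist camera.

```bash
python3 - <<'E'
from h import *
print(np.array(optics.camera_model("wrist")["tool_from_camera"]).round(3).tolist())
z=np.load("top0.npz"); P=cloud(z["d"],z["K"],z["W"])
m=(abs(P[...,2]-.088)<.006); m[:95]=0;m[170:]=0;m[:,:235]=0;m[:,310:]=0
u8=m.astype(np.uint8)
k,l,st,c=cv2.connectedComponentsWithStats(u8); i=1+st[1:,4].argmax()
Q=P[l==i]; (cx,cy),rad=cv2.minEnclosingCircle(Q[:,:2].astype(np.float32)); print("plate",Q.mean(0),cx,cy,rad,len(Q))
def quat(yaw): return (Rot.from_euler('z',yaw)*Rot.from_quat([1,0,0,0])).as_quat()  # tool y at yaw-90
for yaw in (np.radians(28),np.radians(-152)):
    print(yaw,r.solve_ik([.404,-.263,.104],quat(yaw)))
q=quat(np.radians(28))
r.reach([.404,-.263,.33],q)
im,d,K,W=shot("wrist"); save("w1",im); np.savez("w1.npz",im=im,d=d,K=K,W=W)
P=cloud(d,K,W); hsv=cv2.cvtColor(im,cv2.COLOR_RGB2HSV)
m=((hsv[...,0]<18)&(hsv[...,0]>4)&(hsv[...,1]>180)&(hsv[...,2]>120)).astype(np.uint8)
k,l,st,c=cv2.connectedComponentsWithStats(m)
for i in range(1,k):
    if st[i,4]>60:
        Q=P[l==i]; zt=np.percentile(Q[:,2],95); Q=Q[abs(Q[:,2]-zt)<.004]
        print(c[i].round(),st[i],zt,cv2.minEnclosingCircle(Q[:,:2].astype(np.float32)))
print(r.read_state()["time_s"],r.read_state()["eef_pos"])
E
```

```text
[[0.0, -0.955, -0.298, 0.075], [1.0, 0.0, 0.0, -0.0], [-0.0, -0.298, 0.955, -0.143], [0.0, 0.0, 0.0, 1.0]]
plate [ 0.69572066 -0.06978575  0.08799185] 0.6963270902633667 -0.06992536038160324 0.05529092252254486 703
0.4886921905584123 [-7.36227428e-01  4.16291742e-01  1.81485126e+00 -4.44089210e-16
  9.10449651e-01  3.45876708e-01]
-2.652900463031381 [-7.36227428e-01  4.16291742e-01  1.81485126e+00 -4.44089210e-16
  9.10449651e-01 -2.79571595e+00]
[385.  49.] [373  35  26  29 570] 0.12804051659478996 ((0.5725641250610352, -0.3289898931980133), 0.013589376583695412)
[256. 160.] [236 143  31  30 175] 0.10287311934540913 ((0.402792751789093, -0.26294392347335815), 0.018686752766370773)
1.5417 [ 0.40344489 -0.26382814  0.32952057]
```

View pics/w1.png

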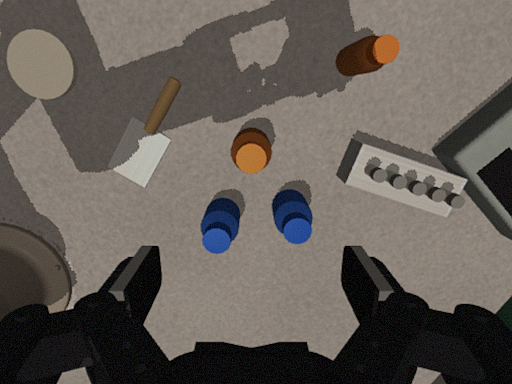

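The wrist view shows the squat amber bottle, orange cap at (252,158), with two blue look-alikes below it at (216,238) and (297,230). The fingers straddle clear of both, so I'll grasp the cap.

```bash
cat >> h.py <<'E'
def quat(yaw): return (Rot.from_euler('z',yaw)*Rot.from_quat([1,0,0,0])).as_quat()
E
python3 - <<'E'
from h import *
q=quat(np.radians(28)); b=np.array([.4028,-.2629])
r.move_straight([*b,.16],q,speed=.2)
print(r.move_straight([*b,.103],q,speed=.08,max_force=8))
command_gripper(.025,45)
s=r.read_state(); print(s["grip_width"],s["grip_force"],s["eef_pos"],s["contact_force"])
r.move_straight([*b,.26],q,speed=.12)
s=r.read_state(); print(s["grip_width"],s["contact_force"],s["time_s"])
# move with bottle to near the stirrer for a look; try yaws
ctr=np.array([.6963,-.0699])
for a in range(-180,180,30):
    j=r.solve_ik([*ctr,.192],quat(np.radians(a)))
    print(a,None if j is None else j[5].round(2),end=' ')
r.reach([.60,-.07,.33],quat(np.radians(0)))
im,d,K,W=shot("wrist"); save("w2",im); np.savez("w2.npz",im=im,d=d,K=K,W=W)
print(r.read_state()["time_s"])
E
```

```text
False
0.025027885890633452 0.0 [ 0.40279796 -0.26289696  0.10300105] [0.66179024 0.10965725 0.13630504]
0.024910873574515536 [ 0.20034109 -0.00798723 -0.83086774] 5.4667
-180 -1.78 -150 -2.3 -120 -2.83 -90 2.93 -60 2.41 -30 1.88 0 1.36 30 0.84 60 0.31 90 -0.21 120 -0.73 150 -1.26 6.6167
```

View pics/w2.png

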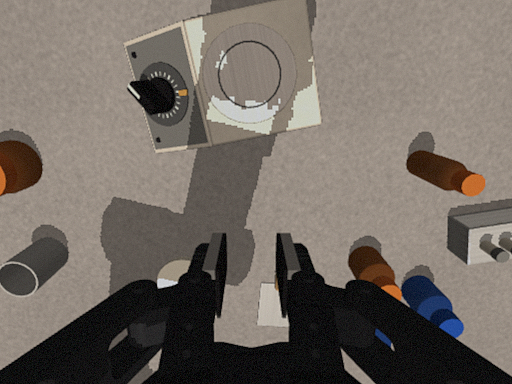

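The grasp missed: the gripper closed to 25 mm with no force, and the bottle still stands near (375,270). This view also shows the stirrer, with the brass tab at (182,93) and the white pointer end at (137,92). I'll relocate the bottle.

```bash
python3 - <<'E'
from h import *
command_gripper(.085)
r.reach([.404,-.263,.25],quat(np.radians(28)))
for n in("wrist","top","side"):
    im,d,K,W=shot(n); np.savez(n[0]+"3.npz",im=im,d=d,K=K,W=W)
    if n=="wrist": save("w3",im)
    P=cloud(d,K,W); hsv=cv2.cvtColor(im,cv2.COLOR_RGB2HSV)
    m=((hsv[...,0]<18)&(hsv[...,0]>4)&(hsv[...,1]>180)&(hsv[...,2]>120)).astype(np.uint8)
    k,l,st,c=cv2.connectedComponentsWithStats(m)
    for i in range(1,k):
      if st[i,4]>30:
        Q=P[l==i]; zt=np.percentile(Q[:,2],95); Q=Q[abs(Q[:,2]-zt)<.004]
        print(n,c[i].round(),st[i],zt.round(4),cv2.minEnclosingCircle(Q[:,:2].astype(np.float32)), onplane(*c[i],K,W,[0,0,.1],[0,0,1]).round(4))
print(r.read_state()["time_s"],r.read_state()["eef_pos"])
E
```

```text
wrist [426.  37.] [ 409   19   35   38 1015] 0.1279 ((0.5728550553321838, -0.3289487361907959), 0.01401008851826191) [ 0.5828 -0.3388  0.1   ]
wrist [259. 180.] [236 158  35  36 269] 0.1029 ((0.40352773666381836, -0.26304662227630615), 0.018339794129133224) [ 0.4036 -0.2721  0.1   ]
top [174. 165.] [165 157  19  18 269] 0.0757 ((0.5709452629089355, 0.28854185342788696), 0.03280341625213623) [0.5667 0.2822 0.1   ]
top [351. 162.] [348 159   8   7  47] 0.1288 ((0.5733153223991394, -0.3282407522201538), 0.012322657741606236) [ 0.5785 -0.3358  0.1   ]
side [269. 133.] [262 128  16  11 140] 0.0769 ((0.5687627792358398, 0.28549546003341675), 0.030929144471883774) [0.5648 0.2535 0.1   ]
side [220. 270.] [214 264  14  12 130] 0.1046 ((0.40281936526298523, -0.26544857025146484), 0.01700127124786377) [ 0.4028 -0.2641  0.1   ]
side [293. 285.] [289 281  10   9  74] 0.1288 ((0.5724460482597351, -0.33093422651290894), 0.011415345594286919) [ 0.5756 -0.3169  0.1   ]
8.4917 [ 0.40490603 -0.26262484  0.2502528 ]
```

View pics/w3.png

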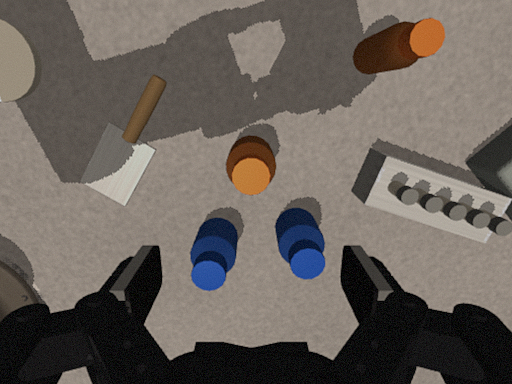

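The bottle stands unmoved at (251,177), and the alignment looks right. I'll descend a bit lower, close gradually, and look with the wrist camera.

```bash
python3 - <<'E'
from h import *
q=quat(np.radians(28)); b=np.array([.4031,-.2630])
r.move_straight([*b,.16],q,speed=.15)
print(r.move_straight([*b,.097],q,speed=.08,max_force=8))
im0=shot("wrist")[0]
for o in(.055,.043,.036,.030):
    command_gripper(o,45); s=r.read_state(); print(o,s["grip_width"],s["grip_force"],s["contact_force"].round(2),s["eef_pos"].round(4))
    if s["grip_force"]>5: break
im1=shot("wrist")[0]; save("w4",cv2.resize(np.hstack([im0,im1]),(800,300),interpolation=cv2.INTER_AREA)); print(r.read_state()["time_s"])
E
```

```text
False
0.055 0.05508835931247008 0.0 [0.16 0.04 0.33] [ 0.4031 -0.263   0.0971]
0.043 0.04296140829300419 0.0 [0.15 0.07 0.09] [ 0.4031 -0.263   0.097 ]
0.036 0.03654633111097996 16.51045650243759 [ 0.4  -0.31  0.87] [ 0.4032 -0.2631  0.0971]
11.1917
```

View pics/w4.png

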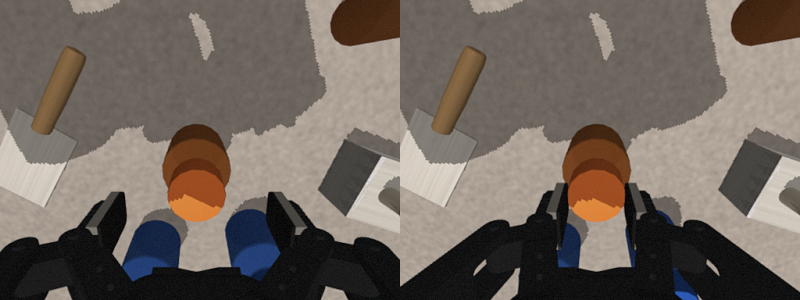

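```bash
python3 - <<'E'
from h import *
q=quat(np.radians(28)); b=np.array([.4031,-.2630])
def p(t): s=r.read_state(); print(t,s["grip_width"].round(4),s["grip_force"],s["contact_force"].round(2),s["torque"].round(2),s["time_s"])
command_gripper(.034,30); p("sq"); 
r.hold(.2); p("hold")
r.move_straight([*b,.107],q,speed=.03); p("lift")
im1=shot("wrist")[0]; save("w5",im1[150:])
E
```

```text
Traceback (most recent call last):
AttributeError: 'float' object has no attribute 'round'
```

```bash
cat >> h.py <<'E'
def p(t): s=r.read_state(); print(t,round(float(s["grip_width"]),4),s["grip_force"],np.round(s["contact_force"],2),np.round(s["torque"],2),np.round(s["eef_pos"],4),s["time_s"])
E
python3 - <<'E'
from h import *
q=quat(np.radians(28)); b=np.array([.4031,-.2630])
p("sq"); r.hold(.2); p("hold")
r.move_straight([*b,.107],q,speed=.03); p("lift")
im1=shot("wrist")[0]; save("w5",im1[150:])
E
```

```text
sq 0.0357 29.628198444843292 [-0.8  -0.27  3.89] [ 0.02  0.07 -0.05] [ 0.4033 -0.2632  0.0972] 11.4083
hold 0.0354 29.72810000181198 [ 0.39 -0.45  4.47] [0.03 0.05 0.02] [ 0.4033 -0.2632  0.0972] 11.6083
lift 0.0353 30.176095962524414 [-0.17  0.55 -2.86] [ 0.   -0.   -0.01] [ 0.403  -0.2629  0.1069] 12.0917
```

View pics/w5.png

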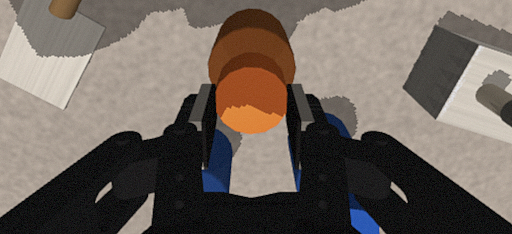

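```bash
python3 - <<'E'
from h import *
p("a"); r.hold(.5); p("b")
q=quat(np.radians(28)); r.move_straight([.4031,-.263,.115],q,speed=.03); p("c"); r.hold(.3);p("d")
im,d,K,W=shot("side"); P=cloud(d,K,W); hsv=cv2.cvtColor(im,cv2.COLOR_RGB2HSV)
m=((hsv[...,0]<18)&(hsv[...,0]>4)&(hsv[...,1]>180)&(hsv[...,2]>120)).astype(np.uint8)
k,l,st,c=cv2.connectedComponentsWithStats(m)
for i in range(1,k):
  if st[i,4]>30: print(c[i].round(1),np.percentile(P[l==i],95,axis=0).round(4))
E
```

```text
a 0.0351 30.176278352737427 [-1.   -0.54 -2.15] [ 0.01 -0.01 -0.02] [ 0.403  -0.2629  0.1069] 12.1417
b 0.0354 30.17661452293396 [-0.1   0.17 -3.22] [ 0.02  0.03 -0.01] [ 0.4031 -0.263   0.107 ] 12.6417
c 0.0351 30.202170610427856 [ 0.41  0.48 -2.45] [-0.   -0.01 -0.02] [ 0.4032 -0.2631  0.1153] 13.0583
d 0.0353 30.203041434288025 [-0.17  1.38 -1.65] [-0.    0.02  0.02] [ 0.4031 -0.263   0.1149] 13.3583
[269.5 133.3] [0.5919 0.3098 0.0767]
[215.  266.9] [ 0.3968 -0.2567  0.1209]
[293.1 285.2] [ 0.5803 -0.3211  0.1288]
```

```bash
cat > dial.py <<'E'
from h import *
def plate(im,d,K,W):
    P=cloud(d,K,W); m=((abs(P[...,2]-.090)<.006)&(np.hypot(P[...,0]-.696,P[...,1]+.07)<.07)).astype(np.uint8)
    k,l,st,c=cv2.connectedComponentsWithStats(m); Q=P[l==1+st[1:,4].argmax()]
    return cv2.minEnclosingCircle(Q[:,:2].astype(np.float32)),Q[:,2].mean()
def panel(im,d,K,W,ctr):
    # panel plane points: fit normal azimuth by RANSAC-free selection
    P=cloud(d,K,W).reshape(-1,3); yaw=-.8
    for _ in range(8):
        R=Rot.from_euler('z',yaw).as_matrix(); L=(P-[*ctr,0])@R
        n=np.array([-.438,0,.899]); h=(L-[-.116,0,.05])@n
        s=(abs(h+.004)<.004)&(abs(L[:,1])<.075)&(L[:,0]>-.15)&(L[:,0]<-.08)&(np.hypot((L[:,0]+.116)/.899,L[:,1])>.043)
        A=np.c_[P[s][:,:2],np.ones(s.sum())]; c=np.linalg.lstsq(A,P[s][:,2],rcond=None)[0]
        yaw=np.arctan2(c[1],c[0])   # uphill = +x of stirrer
    return yaw,np.hypot(c[0],c[1]),s.sum(),h[s].mean()
class Dial:
    def __init__(s,ctr,yaw):
        s.R=Rot.from_euler('z',yaw).as_matrix(); s.c=np.array([*ctr,0])+s.R@[-.116,0,.05]
        s.n=s.R@[-.438,0,.899]; s.u=s.R@[.899,0,.438]; s.r=np.cross(s.u,s.n) # right as seen facing panel
    def ang(s,v): return (2.356+np.arctan2(v@s.r,v@s.u))%(2*np.pi)
    def dirn(s,a): return np.cos(a-2.356)*s.u+np.sin(a-2.356)*s.r
E
python3 - <<'E'
from dial import *
for f in("top0.npz","w2.npz","t3.npz","s3.npz"):
    z=np.load(f); a=[z[k] for k in("im","d","K","W")]
    c,zz=plate(*a); print(f,c,zz); 
    if f[0] in"tws": print(panel(*a,c[0]))
    if f[0]=="w": 
        yaw=panel(*a,c[0])[0]; D=Dial(c[0],yaw); im,d,K,W=a
        P=cloud(d,K,W)-D.c; h=P@D.n; rr=np.hypot(P@D.u,P@D.r)
        print("dial proj c",D.c)
        hsv=cv2.cvtColor(im,cv2.COLOR_RGB2HSV)
        t=(hsv[...,0]>8)&(hsv[...,0]<30)&(hsv[...,1]>120)&(hsv[...,2]>90)&(rr<.05)&(rr>.026)&(h<.012)
        v,u=np.nonzero(t); q=onplane(u.mean(),v.mean(),K,W,D.c+.004*D.n,D.n)-D.c
        print("tab",t.sum(),u.mean(),v.mean(),D.ang(q),np.hypot(q@D.u,q@D.r))
        b=(h>.034)&(h<.045)&(rr<.03); Q=P[b]; X=np.c_[Q@D.u,Q@D.r]; X0=X.mean(0); w,V=np.linalg.eigh(np.cov((X-X0).T)); a=V[0,1]*D.u+V[1,1]*D.r
        print("bar",b.sum(),X0,np.sqrt(w),D.ang(a),D.ang(-a),h[b].mean())
        wh=(hsv[...,1]<60)&(hsv[...,2]>130)&(rr<.04)&(h>.015)&(h<.05); v,u=np.nonzero(wh)
        qq=P[wh].mean(0); print("white",len(u),u.mean(),v.mean(),D.ang(qq),qq@D.n, np.hypot(qq@D.u,qq@D.r))
E
```

```text
top0.npz ((0.6963270902633667, -0.06992536038160324), 0.05529092252254486) 0.08833051304565968
(np.float64(-1.2886015151251404), np.float64(0.4995132118817913), np.int64(209), np.float64(-0.0036710053555379578))
w2.npz ((0.6947616338729858, -0.06807073205709457), 0.055058419704437256) 0.08976326091801518
(np.float64(-1.3779405129784033), np.float64(0.4869176561558734), np.int64(2860), np.float64(-0.0022086791393508783))
dial proj c [0.67252878 0.04577873 0.05      ]
tab 54 182.66666666666666 92.24074074074075 2.434932222831187 0.03785406419034997
bar 434 [0.00309518 0.00045806] [0.00416392 0.0130497 ] 3.3220643584845893 0.18047170489479614 0.03922105094616566
white 61 133.37704918032787 92.09836065573771 0.1789599846256591 0.0405803485685252 0.009528328442212242
t3.npz ((0.6968398094177246, -0.06936879456043243), 0.054910462349653244) 0.08819451053533359
(np.float64(-0.9279888665495635), np.float64(0.5076176264325952), np.int64(79), np.float64(-0.0036881715495702305))
s3.npz ((0.694679856300354, -0.06901656091213226), 0.056411292403936386) 0.089626869001778
(np.float64(-0.7387978920425866), np.float64(0.49446595746287547), np.int64(76), np.float64(-0.0023080837303156828))
```

The tab is at about 2.43 rad, the pointer at about 0.18, and the stirrer yaw is about -1.38. The plate centre is near (0.696,-0.069). Now I'll place the bottle.

```bash
python3 - <<'E'
from dial import *
q=quat(np.radians(28)); c=[.6957,-.0692]
r.move_straight([.4031,-.263,.30],q,speed=.15)
r.reach([*c,.26],q); p("above")
r.move_straight([*c,.193],q,speed=.1); r.hold(.1); p("near")
print(r.move_straight([*c,.181],q,speed=.015,max_force=3)); p("down")
command_gripper(.06); r.hold(.2); p("open")
r.move_straight([*c,.30],q,speed=.15)
r.reach([.60,.02,.36],quat(np.radians(20)))
im,d,K,W=shot("wrist"); save("w6",im); np.savez("w6.npz",im=im,d=d,K=K,W=W)
for n in("side","top","wrist"):
    if n!="wrist": im,d,K,W=shot(n)
    P=cloud(d,K,W); hsv=cv2.cvtColor(im,cv2.COLOR_RGB2HSV)
    m=(hsv[...,0]<18)&(hsv[...,0]>4)&(hsv[...,1]>180)&(hsv[...,2]>120)&(P[...,2]>.17)
    Q=P[m]; print(n,m.sum(),cv2.minEnclosingCircle(Q[Q[:,2]>Q[:,2].max()-.008][:,:2].astype(np.float32)) if m.any() else 0,Q[:,2].max() if m.any() else 0)
p("end")
E
```

```text
above 0.0352 30.23002803325653 [-0.18 -0.5  -1.42] [ 0.01  0.07 -0.01] [ 0.6953 -0.0706  0.2605] 16.1167
near 0.0353 30.23427665233612 [-0.67  0.37 -2.83] [ 0.04 -0.03 -0.04] [ 0.6962 -0.0694  0.1942] 17.0333
True
down 0.0351 31.116560697555542 [-0.3  -0.82  4.5 ] [-0.1  -0.14  0.03] [ 0.6957 -0.0694  0.1853] 17.5833
open 0.0602 0.0 [-0.85  0.47 -0.25] [ 0.01 -0.04 -0.05] [ 0.695  -0.0691  0.1838] 18.1417
side 87 ((0.47429120540618896, -0.7161551713943481), 9.999999747378752e-05) 0.8720129386630888
top 74 ((0.3290669918060303, -0.006567028816789389), 9.999999747378752e-05) 1.3952747436421415
wrist 74 ((0.3290669918060303, -0.006567028816789389), 9.999999747378752e-05) 1.3952747436421415
end 0.0597 0.0 [0.09 0.49 0.6 ] [-0.06 -0.01 -0.02] [0.6004 0.0191 0.3583] 19.85
```

View pics/w6.png

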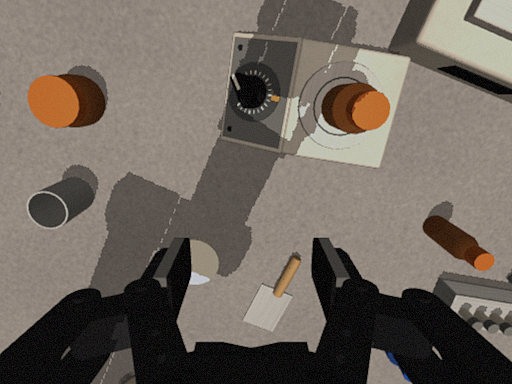

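The bottle stands on the plate inside the ring with its cap at (370,110), and it is released. The pointer is at (236,80) and the tab at (275,98). I'll re-measure the dial from this view and plan the knob grasp.

```bash
cat >> dial.py <<'E'
def measure(im,d,K,W,ctr,yaw=None):
    if yaw is None: yaw,*info=panel(im,d,K,W,ctr); print("yaw",yaw,info)
    D=Dial(ctr,yaw); P=cloud(d,K,W)-D.c; h=P@D.n; rr=np.hypot(P@D.u,P@D.r); hsv=cv2.cvtColor(im,cv2.COLOR_RGB2HSV)
    t=(hsv[...,0]>8)&(hsv[...,0]<30)&(hsv[...,1]>120)&(hsv[...,2]>90)&(rr<.05)&(rr>.026)&(h<.012)&(d>0)
    v,u=np.nonzero(t); q=onplane(u.mean(),v.mean(),K,W,D.c+.004*D.n,D.n)-D.c
    print("tab",t.sum(),D.ang(q),np.hypot(q@D.u,q@D.r))
    b=(h>.034)&(h<.045)&(rr<.03)&(d>0); X=np.c_[P[b]@D.u,P[b]@D.r]; X0=X.mean(0); w,V=np.linalg.eigh(np.cov((X-X0).T)); a=V[0,1]*D.u+V[1,1]*D.r
    print("bar",b.sum(),X0,np.sqrt(w),D.ang(a),D.ang(-a),h[b].mean())
    wh=(hsv[...,1]<70)&(hsv[...,2]>120)&(rr<.03)&(h>.03)&(h<.05); v,u=np.nonzero(wh)
    pts=np.array([onplane(x,y,K,W,D.c+.039*D.n,D.n) for x,y in zip(u,v)])-D.c; m=pts.mean(0)
    print("white",len(u),D.ang(m),np.hypot(m@D.u,m@D.r)); return D
def kquat(D,a,flip=0):
    y=D.dirn(a+np.pi/2)*(-1 if flip else 1); z=-D.n; x=np.cross(y,z); return Rot.from_matrix(np.c_[x,y,z]).as_quat()
E
python3 - <<'E'
from dial import *
z=np.load("w6.npz"); a=[z[k] for k in("im","d","K","W")]; P=cloud(a[1],a[2],a[3])
hsv=cv2.cvtColor(a[0],cv2.COLOR_RGB2HSV)
m=(hsv[...,0]<18)&(hsv[...,0]>4)&(hsv[...,1]>180)&(hsv[...,2]>120)&(P[...,2]>.18)&(P[...,2]<.2)
print("bottle",cv2.minEnclosingCircle(P[m][:,:2].astype(np.float32)),P[m][:,2].mean())
D=measure(*a,(.6957,-.0692)); print(D.c)
for f in(0,1):
  for an in(.18,.9,1.6,2.43):
    for hh in(.036,.09):
      j=r.solve_ik(D.c+hh*D.n,kquat(D,an,f)); print(f,an,hh,None if j is None else np.round(j,2))
E
```

```text
bottle ((0.6952241659164429, -0.06908626109361649), 0.018685592338442802) 0.1897248103313177
yaw -1.3799787633523775 [np.float64(0.4867366060174509), np.int64(2806), np.float64(-0.0016888092546616634)]
tab 50 2.462067783641296 0.03581514513390121
bar 404 [0.00118429 0.00146998] [0.00419534 0.01290568] 3.31565752483197 0.17406487124217662 0.04001222326197915
white 44 6.265310300160863 0.012068337386336747
[0.67369924 0.04469454 0.05      ]
0 0.18 0.036 [ 0.18  0.78  1.28 -0.51  1.13  1.19]
0 0.18 0.09 [ 0.21  0.73  1.23 -0.48  1.23  1.16]
0 0.9 0.036 [ 0.18  0.78  1.28 -0.51  1.13  1.91]
0 0.9 0.09 [ 0.21  0.73  1.23 -0.48  1.23  1.88]
0 1.6 0.036 [ 0.18  0.78  1.28 -0.51  1.13  2.61]
0 1.6 0.09 [ 0.21  0.73  1.23 -0.48  1.23  2.58]
0 2.43 0.036 [ 0.18  0.78  1.28 -0.51  1.13 -2.85]
0 2.43 0.09 [ 0.21  0.73  1.23 -0.48  1.23 -2.87]
1 0.18 0.036 [ 0.18  0.78  1.28 -0.51  1.13 -1.96]
1 0.18 0.09 [ 0.21  0.73  1.23 -0.48  1.23 -1.98]
1 0.9 0.036 [ 0.18  0.78  1.28 -0.51  1.13 -1.24]
1 0.9 0.09 [ 0.21  0.73  1.23 -0.48  1.23 -1.26]
1 1.6 0.036 [ 0.18  0.78  1.28 -0.51  1.13 -0.54]
1 1.6 0.09 [ 0.21  0.73  1.23 -0.48  1.23 -0.56]
1 2.43 0.036 [ 0.18  0.78  1.28 -0.51  1.13  0.29]
1 2.43 0.09 [ 0.21  0.73  1.23 -0.48  1.23  0.27]
```

```bash
python3 - <<'E'
from dial import *
D=Dial((.6957,-.0692),-1.379); q=kquat(D,.178,1)
command_gripper(.05,25)
r.reach(D.c+.2*D.n,q); r.move_straight(D.c+.15*D.n,q,speed=.15); r.hold(.1)
a=shot("wrist"); save("w7",a[0]); np.savez("w7.npz",im=a[0],d=a[1],K=a[2],W=a[3])
measure(*a,(.6957,-.0692),-1.379); p("t")
E
```

```text
tab 97 2.454832391383361 0.03575941196031526
bar 820 [0.00073394 0.00172407] [0.00400741 0.01287207] 3.304575222958921 0.1629825693691278 0.040186030872346915
white 114 0.08980521376046502 0.011413845820228799
t 0.05 0.0 [-0.23  0.4   0.21] [ 0.17  0.02 -0.01] [0.6616 0.1097 0.1863] 23.4083
```

View pics/w7.png

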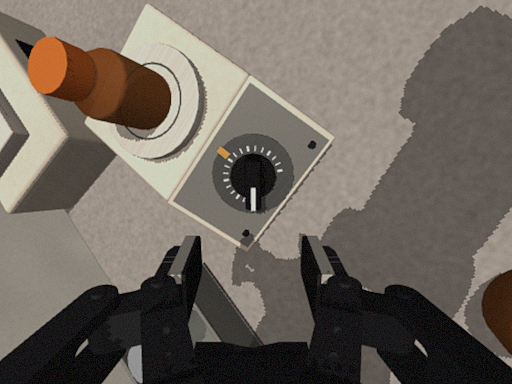

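The knob is centred between the fingers, with the white pointer at (253,200) and the brass tab at (223,153). I'll grasp it and turn.

```bash
python3 - <<'E'
from dial import *
D=Dial((.6957,-.0692),-1.379); D.c=D.c+.0007*D.u+.0014*D.r; q=kquat(D,.165,1)
r.move_straight(D.c+.10*D.n,q,speed=.15)
print(r.move_straight(D.c+.036*D.n,q,speed=.06,max_force=8)); p("at")
command_gripper(.008,25); p("grip")
j0=np.array(r.read_state()["joint_positions"]); 
j=j0.copy(); j[5]+=1.1; r.movej(j); p("half"); j[5]=j0[5]+2.26; r.movej(j); r.hold(.15); p("turned")
q2=r.read_state()["eef_rot"]; pos=np.array(r.read_state()["eef_pos"])
command_gripper(.05); r.move_straight(pos+.114*D.n,speed=.15); r.hold(.1)
a=shot("wrist"); save("w8",a[0][60:330,100:420].repeat(2,0).repeat(2,1)); np.savez("w8.npz",im=a[0],d=a[1],K=a[2],W=a[3])
measure(*a,(.6957,-.0692),-1.379); p("t")
E
```

```text
False
at 0.0502 0.0 [0.05 0.28 0.84] [0.19 0.07 0.07] [0.6696 0.0595 0.0832] 25.1083
grip 0.0127 25.20483523607254 [-2.5   2.62  1.82] [ 0.4   0.35 -0.08] [0.6692 0.0597 0.0829] 25.525
half 0.0126 25.11058419942856 [-2.03  6.91 -0.86] [ 1.26  0.41 -0.15] [0.6687 0.0612 0.0822] 26.55
turned 0.0131 24.782586693763733 [ 3.96  9.03 -4.31] [ 1.93 -0.38  0.33] [0.67   0.0622 0.0819] 27.775
tab 30 2.452267195967334 0.03920304392872501
bar 809 [-0.00155957  0.00110986] [0.00395038 0.01281931] 5.575477474760962 2.4338848211711688 0.040241529612824296
white 116 2.501345691755776 0.01178400946940231
t 0.0499 0.0 [-0.08 -0.02 -0.14] [ 0.2  -0.    0.02] [0.6601 0.1106 0.1831] 29.275
```

View pics/w8.png

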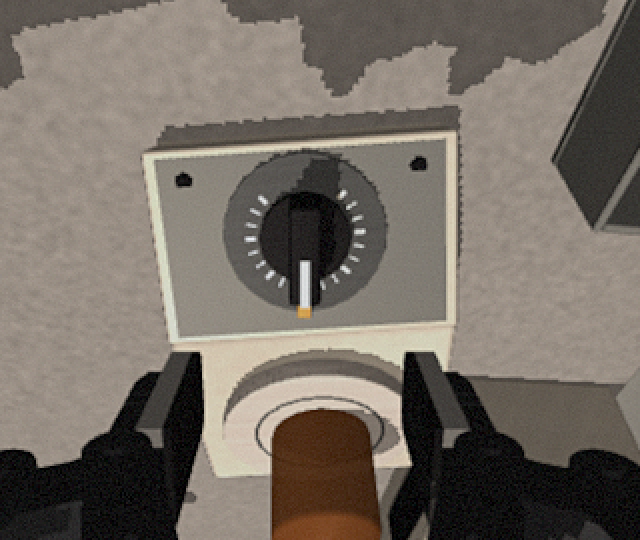

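The pointer line (305,290) and the tab (304,313) look collinear. For an exact angle I'll fit the dial's rim circle to get its centre.

```bash
cat >> dial.py <<'E'
from scipy.optimize import least_squares
def fine(im,d,K,W,D):
    Ki=np.linalg.inv(K); v,u=np.indices(d.shape); dr=np.stack([u,v,np.ones_like(u)],-1)@(W[:3,:3]@Ki).T
    def pl(hh): 
        t=((D.c+hh*D.n-W[:3,3])@D.n)/(dr@D.n); X=W[:3,3]+dr*t[...,None]-D.c; return X@D.u,X@D.r
    U,Rr=pl(0.); rr=np.hypot(U,Rr); hsv=cv2.cvtColor(im,cv2.COLOR_RGB2HSV)
    g=cv2.GaussianBlur(cv2.cvtColor(im,cv2.COLOR_RGB2GRAY).astype(np.float32),(3,3),0)
    pn=np.median(g[(rr>.044)&(rr<.05)]); dl=np.median(g[(rr>.033)&(rr<.038)]); th=(pn+dl)/2
    C=[]
    for a in np.radians(np.arange(0,360,4)):   # radial edge search dial->panel
        rs=np.arange(.034,.046,.0003); X=D.c+rs[:,None]*(np.cos(a)*D.u+np.sin(a)*D.r)
        c=(X-W[:3,3])@W[:3,:3]; uv=c@K.T; uv=(uv[:,:2]/uv[:,2:]).astype(np.float32)
        s=cv2.remap(g,uv[None,:,0],uv[None,:,1],cv2.INTER_LINEAR)[0]
        k=np.nonzero((s[:-1]<th)&(s[1:]>=th))[0]
        if len(k)==1: C.append(rs[k[0]]*np.array([np.cos(a),np.sin(a)]))
    C=np.array(C); f=least_squares(lambda x:np.hypot(C[:,0]-x[0],C[:,1]-x[1])-x[2],[0,0,.04],loss='soft_l1',f_scale=.0004); c0=f.x
    t=(hsv[...,0]>8)&(hsv[...,0]<30)&(hsv[...,1]>110)&(hsv[...,2]>80)&(rr<.05)&(rr>.024)
    Ut,Rt=pl(.004); ta=2.356+np.arctan2((Rt[t]-c0[1]).mean(),(Ut[t]-c0[0]).mean())
    Uw,Rw=pl(.039); wh=(hsv[...,1]<70)&(hsv[...,2]>130)&(np.hypot(Uw-c0[0],Rw-c0[1])<.0235)&(np.hypot(Uw-c0[0],Rw-c0[1])>.002)
    n,l,st,_=cv2.connectedComponentsWithStats(wh.astype(np.uint8)); wh=l==1+st[1:,4].argmax()
    x=np.c_[Uw[wh],Rw[wh]]-c0[:2]; m=x.mean(0); V=np.linalg.eigh(np.cov((x-m).T))[1][:,1]; V*=np.sign(V@m)
    print("dial c",c0.round(4),len(C),"tab",t.sum(),ta.round(3),"white",wh.sum(),"mean-ang",(2.356+np.arctan2(m[1],m[0])).round(3),"axis",(2.356+np.arctan2(V[1],V[0])).round(3),"r",np.hypot(*m).round(4))
E
python3 - <<'E'
from dial import *
D=Dial((.6957,-.0692),-1.379)
for f in("w2","w6","w7","w8"):
    z=np.load(f+".npz"); fine(*[z[k] for k in("im","d","K","W")],D)
E
```

```text
dial c [0.0005 0.0009 0.0405] 84 tab 57 2.438 white 238 mean-ang 4.961 axis 0.237 r 0.0148
dial c [0.0005 0.001  0.0398] 69 tab 53 2.434 white 61 mean-ang 5.476 axis 3.907 r 0.0198
dial c [-0.0004  0.0008  0.0399] 87 tab 99 2.434 white 113 mean-ang 0.159 axis 0.179 r 0.012
dial c [-0.0009  0.0003  0.0401] 88 tab 34 2.447 white 118 mean-ang 2.467 axis 2.423 r 0.0127
```

The tab is at 2.435 and the pointer at 2.434 (bar axis) or 2.423 (line axis), so they agree within about 1°. I'll back off, check the bottle, and hand in.

```bash
python3 - <<'E'
from dial import *
D=Dial((.6957,-.0692),-1.379); pos=np.array(r.read_state()["eef_pos"])
r.move_straight(pos+.08*D.n,speed=.15); r.hold(.2)
a=shot("wrist"); fine(*a,D)
for n in("side","top"):
    im,d,K,W=shot(n); P=cloud(d,K,W); hsv=cv2.cvtColor(im,cv2.COLOR_RGB2HSV)
    m=(hsv[...,0]<18)&(hsv[...,0]>4)&(hsv[...,1]>180)&(hsv[...,2]>120)&(P[...,2]>.17)&(P[...,2]<.21)
    if m.any(): print(n,m.sum(),np.median(P[m],0).round(4))
p("end"); print(r.finish_job())
E
```

```text
dial c [-0.0009  0.0002  0.0401] 86 tab 41 2.452 white 74 mean-ang 2.445 axis 2.423 r 0.0127
side 87 [ 0.6943 -0.0725  0.1897]
top 93 [ 0.6958 -0.0703  0.1876]
end 0.0502 0.0 [-0.55  0.88  0.2 ] [ 0.21  0.05 -0.06] [0.6534 0.1447 0.2545] 30.3
the job is handed in; nothing more can be done
None
```

The job is handed in: the squat bottle stands released near the plate's centre (cap within about 1–3 mm of it), and the knob was then turned to the tab, agreeing within about 2° by camera, at 30.3 s; the first grasp of the bottle missed, but it did not move.

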